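# Slide a jig's jaw closed and lock it round the corner of its L-slot

### The job

Close and lock the sanding jig: with the fingertips, push its black knob along the long leg of the L-shaped slot to the corner, so that the jaw slides the heel lift up to the stop, then push the knob round the corner to the closed end of the short leg. Only push the knob, gently and without gripping it; do not touch the heel lift, do not lift anything, and leave the wax, the polish tin and the thread spool where they are.

Things in the scene. Friction and masses are not known exactly. Their poses are not given: they have to be found in the camera images.
- jig: Sanding jig fixed to the bench, 256 x 124 mm, plywood base 8 mm thick. Origin: underside (bench top), middle of its width; x along the jig from gate plate to stop (away from the robot), y to the left, z up. Steel gate plate: x -128 to 8, y -58 to 58 mm, top 30 mm above the bench. Then the open bed, between 18 mm high fences at y -37 and 37 mm, up to the stop: face at x 106.5 mm, top 22 mm.
- knob_mid (a point): Middle of the black knob, on its axis, 54 mm above the bench: upright round post 22 mm in diameter from 38 to 70 mm above the bench, rounded top at 74 mm, foot 26 mm in diameter just clear of the plate. Its 10 mm pin runs in the L-slot. It cannot be lifted or tipped; it slides at 2 to 3 N and stays where it is left (no spring). Axes of the jig.
- jaw (a joint): Travel of knob and jaw along the jig's +x (m): 0 at the start of the long leg (it starts at 0 to 0.012), about 0.060 to 0.0615 at the corner, where the slot stops it. The jaw, an aluminium bar 56 mm wide, top 22 mm above the bench, has its face 82.5 mm ahead of the knob's axis; it comes out from under the plate and pushes the heel lift to the stop.
- knob (a joint): Travel of the knob sideways along the jig's +y, to the left (m): 0 in the long leg, about 0.045 to 0.0465 at the closed end of the short leg. The slot leaves 1.5 mm of play to either side. The jaw does not move sideways.
- slot_start (a point): Start of the long leg of the L-slot (13 mm wide), where the pin's centre is at joint jaw = 0: at x -95, y -20 mm in the jig, on the plate's top, 30 mm above the bench. The long leg runs along the jig's +x. Axes of the jig.
- slot_corner (a point): Corner of the L-slot, pin's centre line, at x -35, y -20 mm in the jig, on the plate's top. Here the slot turns square to the left (+y). Axes of the jig.
- slot_end (a point): Closed end of the short leg, pin's centre, at x -35, y 25 mm in the jig, on the plate's top. Axes of the jig.
- lift: Heel lift, a loose flat D-shaped piece 55 x 58 x 8 mm lying on the jig's bed (8 mm above the bench), about 14 to 21 mm short of the stop at first; origin at the centre of its underside. Only the jaw may move it.
- wax: Bystander: loose lump of dark thread wax, 36 x 47 x 25 mm, on the bench to the left of the jig, about 50 mm from it.
- polish_tin: Bystander: loose round flat tin of shoe polish, 80 mm in diameter, 23 mm high, on the bench to the right of the jig.
- spool: Bystander: loose upright spool of dark thread, 38 mm in diameter, 58 mm high, on the bench to the right of the jig's bed.
There are look-alikes about, which are no part of the job. Leave any pink or red look-alike of the lift alone.

How it is judged (in metres and radians):
On the way, in this order (a step that is already met when the one before it is completed fails the run):
1. the knob is at the corner: the jaw is pushed home and the knob is still in the long leg (value of joint jaw above 0.055 m and value of joint knob below 0.012 m), for 0.05 s.
2. the knob is at the closed end of the short leg (value of joint jaw above 0.055 m and value of joint knob above 0.04 m), for 0.2 s.
At the end, for the whole second after the job is handed in: The knob rests at the closed end of the short leg (joint jaw over 55 mm, joint knob over 40 mm; the slot ends at 45 to 46.5 mm) and the heel lift lies flat and still on the bed, pushed up to the stop (its origin over 71 mm along the jig's x; about 78 mm when touching) (all of step 2 and x of lift in the frame of jig above 0.071 m and z of lift in the frame of jig below 0.013 m and angle between lift's own z axis and vertical below 0.1 rad and velocity of joint each of knob, jaw below 0.005 m/s and linear speed of lift below 0.01 m/s).
It fails at once if the heel lift is touched by the robot (contact force between any of the fingers, the arm and lift above 0.5 N).
It fails at once if the heel lift is raised off its bed (z of lift in the frame of jig above 0.018 m).
It fails at once if the knob or the jig is squeezed or pushed with more than 45 N (contact force between the fingers and jig above 45 N).
It fails at once if a bystander is moved by more than 20 mm or lifted (distance of any of wax, polish_tin, spool from where it was at the start of the episode above 0.02 m).
It also fails if it takes over 38 s, if anything falls off the work surface, if the arm or the gripper's body presses on something with over 40 N, if the wrist force passes 120 N, or if a joint passes its speed limit or range.

### The arm

A 6-joint arm with a two-finger parallel gripper is mounted at the origin on a cart in front of the work surface, level with it; the furniture and walls round the work are solid. World frame = base frame: x ahead of the robot, y to its left, z up, the work surface at z = 0. Lengths are in mm, angles in rad, forces in N, time in s.
With the tool pointing down it reaches from about 350 to 875 mm from the base axis. Payload 4.2 kg.
Tool frame: the origin (TCP) lies midway between the tips of the shut fingers; the grasp point (between the pads) lies 19 mm behind it; z points along the fingers, y is the direction in which the jaws open and shut (so a half turn about z gives the same grasp; the last joint's range is limited). The gripper opens to 85 mm and grips with 20 to 120 N. Pads are 22 mm wide; open, the fingers measure 114 mm over their backs; the gripper's body (76 mm by 85 mm) begins 54 mm behind the grasp point. The pads swing forward as they close: fully open they stand 13 mm farther back than shut.
Start: joints at [-0.893, 0.385, 0.008, 0, -1.194, -0.259], TCP at [254.178, -570.958, 231.312] pointing down, gripper open.
Joint ranges: [-3.14, 3.14], [-1.21, 2.06], [-1.07, 1.41], [-3.16, 2.05], [-2.99, -0.16], [-3.1, 3.1]. Speed limits (rad/s): [2.79, 2.79, 3.14, 3.14, 3.14, 3.14].

### API

Orientations are given as a unit quaternion [x, y, z, w].
In Python, from bench import arm gives the robot as it stands.
- The arm moves only by the tool servo_tool, never from a script. Its argument "rows" is a list of rows, each an object of numbers: "fingers": the finger opening in cm, from 0 to 8.54; "x", "y", "z": the shift along the tool's x, y, z in cm; "turn": the turn about the tool's z in degrees. A call has 1 to 10 rows; each row shifts and turns the commanded pose from where the row before left it, along the tool's axes as they then stand; what a row does not reach is not made up. A row lasts 1/12 s, in which the tool goes at most 41.7 mm and 7.16 degrees, less where a joint would pass 70% of its speed; a pose out of reach is approached as far as the arm can. A call is refused whole if a number of a shift passes 4.17 or a number of a turn 7.16, either way. A call with a gripper value outside its range is refused whole. The fingers move at their own pace and stop on an object; the grip force is fixed at half the most. Time passes only in rows, so rows that do not move let the fingers close. It gives the time, the measured TCP pose, the force and the opening at its end, in the units of the state.
- arm.read_state(): the state, without advancing time (a new reading comes with each control period).
- arm.get_image(name): name is "side" or "top"; returns (picture, depth): 420x560x3 uint8, red, green, blue; 420x560 float32, mm along the optical axis (not along the pixel's ray), 0 where there is no reading.
- arm.camera_model(name): a dict with "fx", "fy", "cx", "cy" (pixels), "pose" (4x4, takes a point from camera to world coordinates). Camera axes: x right, y down, z forward; pixel columns grow to the right and rows downward; lengths in mm; the calibration is good to about 2 mm. A picture is of the moment at which its call begins. camera_model takes no time and is no camera call.
- arm.job_done(): hands the job in, once; it reports no verdict.
The state is a dict: "clock": time; "joints": joint angles; "joint_vel": joint speeds; "joint_efforts": joint torques, N m; "position": TCP position; "ee_rot": TCP orientation; "contact_force": force on the tool from outside, world axes, zero at the start; "wrist_torque": the same for the moment, N m; "gripper_width": finger opening in mm.
Only numpy, scipy, OpenCV 4.12 (cv2) and the standard library are available. Lean on these libraries where they do the work, as an engineer would, in place of code of your own. Each camera call takes 0.05 s, during which the arm holds its last target.

## Working session

There is one attempt and no reset: what is moved stays moved. The work goes in short steps, Python scripts to look and compute and a tool call to move; the robot and the scene stay as the last step left them, time stands still between calls to the robot, and variables do not carry over. Pictures are saved under pics/ and viewed, and the job is handed in when it is done.

Besides the shell and the picture viewer there is one more tool, called after ">>>" as a command line: name --argument value ..., lists and objects as JSON in quotes. servo_tool: Moves the arm, as the interface text tells. Its arguments: {"type":"object","properties":{"rows":{"type":"array","items":{"type":"object","properties":{"fingers":{"type":"number"},"x":{"type":"number"},"y":{"type":"number"},"z":{"type":"number"},"turn":{"type":"number"}}}}},"required":["rows"]}

```bash
mkdir -p pics; python3 - <<'E'
from bench import arm
import cv2,numpy as np
print(arm.read_state())
for n in("top","side"):
    im,d=arm.get_image(n); m=arm.camera_model(n)
    cv2.imwrite(f"pics/{n}0.png",im[:,:,::-1]); np.savez(f"{n}0.npz",im=im,d=d,**m)
    print(n,m)
E
```

```text
{'clock': 0.0, 'joints': array([-8.93366093e-01,  3.85573462e-01,  6.61535534e-03, -4.94153362e-04,
       -1.19400177e+00, -2.58601849e-01]), 'joint_vel': array([-0.00045267, -0.00108737,  0.00078225, -0.00073575, -0.00038708,
        0.00109548]), 'joint_efforts': array([ 5.65690989e-04, -3.92293668e+01,  1.88404566e+01,  4.18617100e+00,
       -4.57910879e-03,  1.01839723e-05]), 'position': array([ 253.95851891, -570.43432972,  230.2080035 ]), 'ee_rot': array([-2.07797631e-01,  9.78171213e-01,  1.06904133e-03, -2.83055086e-04]), 'contact_force': array([-0.39370901, -0.57122749, -0.19314914]), 'wrist_torque': array([0.01274825, 0.00081078, 0.00398405]), 'gripper_width': 85.64811266633096}
top {'fx': 442.34167288906565, 'fy': 442.34167288906565, 'cx': 284.2745706577007, 'cy': 207.84626221613038, 'pose': array([[-2.43410536e-02, -9.95436660e-01,  9.22679210e-02,
         4.01515737e+02],
       [-9.99550420e-01,  2.26172110e-02, -1.96829986e-02,
        -2.29558012e+02],
       [ 1.75063354e-02, -9.27055441e-02, -9.95539658e-01,
         9.19019302e+02],
       [ 0.00000000e+00,  0.00000000e+00,  0.00000000e+00,
         1.00000000e+00]])}
side {'fx': 402.3411572055, 'fy': 402.3411572055, 'cx': 284.48417353838397, 'cy': 206.74429569311704, 'pose': array([[-9.99816864e-01,  8.27171823e-03, -1.72573544e-02,
         4.97608904e+02],
       [ 1.91362664e-02,  4.41656865e-01, -8.96979942e-01,
         5.30903394e+02],
       [ 2.02263712e-04, -8.97145915e-01, -4.41734271e-01,
         4.35096113e+02],
       [ 0.00000000e+00,  0.00000000e+00,  0.00000000e+00,
         1.00000000e+00]])}
```

View pics/top0.png

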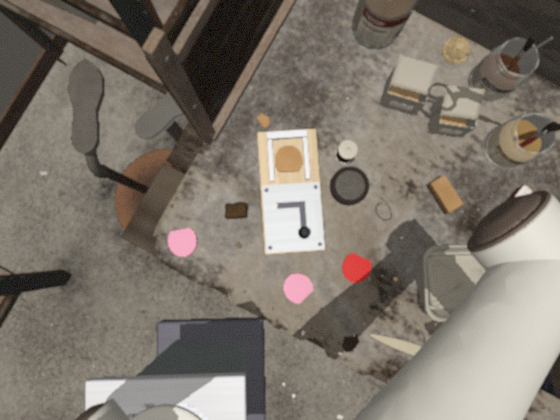

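View pics/side0.png

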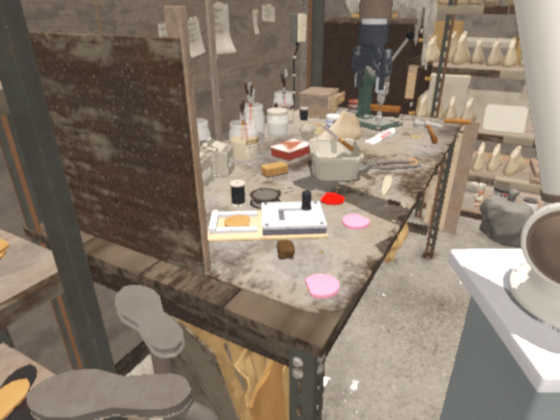

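The top view shows the jig's white plate at about (265–324, 183–252), the black knob at (304,232), the slot corner near (304,205) and the slot's closed end near (279,205). Next I measure these.

```bash
cat > h.py <<'E'
import numpy as np,cv2
def ray(m,u,v,z):
    P=m['pose'];d=P[:3,:3]@np.array([(u-m['cx'])/m['fx'],(v-m['cy'])/m['fy'],1]);o=P[:3,3]
    return o+d*(z-o[2])/d[2]
E
python3 - <<'E'
import numpy as np,cv2
from h import *
t=np.load("top0.npz");im=t['im'];d=t['d']
hsv=cv2.cvtColor(im,cv2.COLOR_RGB2HSV);g=im.max(2)
c=im[115:265,245:400];cv2.imwrite("pics/crop0.png",cv2.resize(c[:,:,::-1],None,fx=4,fy=4,interpolation=cv2.INTER_CUBIC))
# plate: bright, low sat, rows>180
m=((g>120)&(hsv[:,:,1]<50)).astype(np.uint8);m[:182]=0;m[258:]=0;m[:,:255]=0;m[:,332:]=0
cs,_=cv2.findContours(m,cv2.RETR_EXTERNAL,cv2.CHAIN_APPROX_NONE);C=max(cs,key=cv2.contourArea)
box=cv2.boxPoints(cv2.minAreaRect(C));W=np.array([ray(t,*p,30) for p in box])
print(box,W.round(1),[np.linalg.norm(W[i]-W[i-1]).round(1) for i in range(4)])
k=(g<60).astype(np.uint8);k[:222]=0;k[243:]=0;k[:,:294]=0;k[:,316:]=0
ys,xs=np.nonzero(k);print(len(xs),xs.min(),xs.max(),ys.min(),ys.max(),xs.mean(),ys.mean())
print('depth knob',d[228:238,300:310].min(), [ray(t,xs.mean(),ys.mean(),z).round(1) for z in(54,72)])
# slot
for p in((304,205),(279,205)):print(p,ray(t,*p,30).round(1))
# side view knob
s=np.load("side0.npz");c=s['im'][170:260,200:340];cv2.imwrite("pics/crops0.png",cv2.resize(c[:,:,::-1],None,fx=5,fy=5,interpolation=cv2.INTER_CUBIC))
E
```

```text
[[255. 182.]
 [331. 182.]
 [331. 257.]
 [255. 257.]] [[ 537.9 -189.1   30. ]
 [ 534.5 -343.4   30. ]
 [ 383.  -338.3   30. ]
 [ 386.7 -186.3   30. ]] [np.float64(151.2), np.float64(154.4), np.float64(151.6), np.float64(152.0)]
36 300 308 227 236 303.25 232.33333333333334
depth knob 0.0 [array([ 432.8, -282.6,   54. ]), array([ 432.1, -281.5,   72. ])]
(304, 205) [ 488.8 -287.1   30. ]
(279, 205) [ 489.9 -236.6   30. ]
```

View pics/crop0.png

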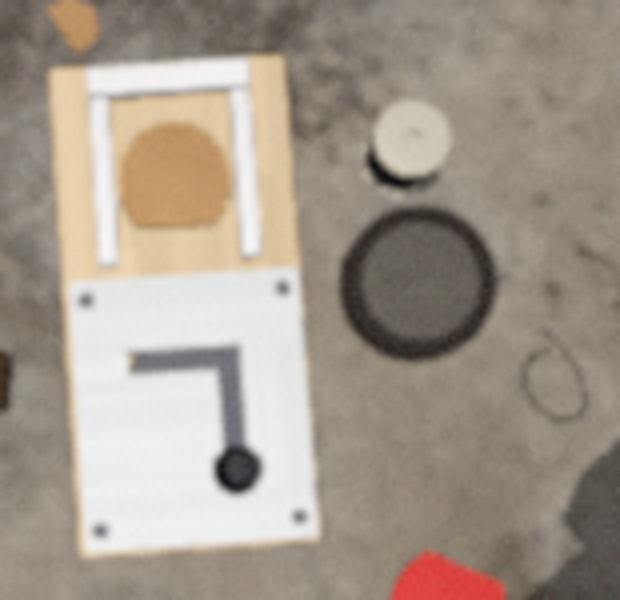

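View pics/crops0.png

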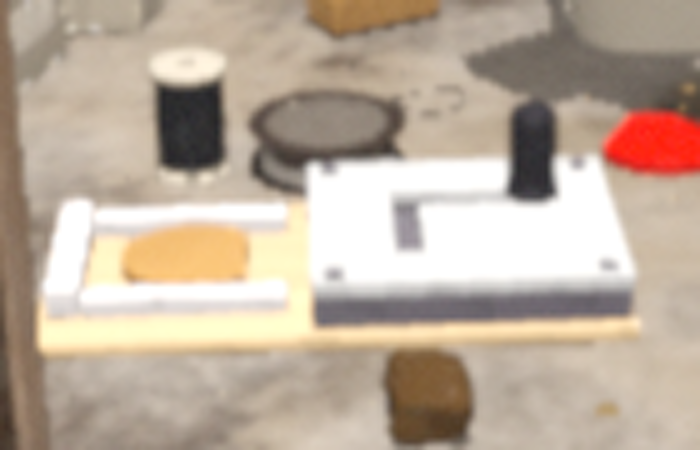

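The crop shows clean plate edges: crop corners near (67,283), (300,268), (320,540) and (82,555), with the knob at (238,468). I'll fit the plate with a stricter white threshold and check the result in the side view.

```bash
python3 - <<'E'
import numpy as np,cv2
from h import *
t=np.load("top0.npz");im=t['im']
m=((im.min(2)>165)).astype(np.uint8);m[:184]=0;m[258:]=0;m[:,:255]=0;m[:,332:]=0
cs,_=cv2.findContours(m,cv2.RETR_EXTERNAL,cv2.CHAIN_APPROX_NONE);C=max(cs,key=cv2.contourArea)
box=cv2.boxPoints(cv2.minAreaRect(C));W=np.array([ray(t,*p,30) for p in box])
print(box,W.round(1),[np.linalg.norm(W[i]-W[i-1]).round(1) for i in range(4)])
f=lambda x,y:((x+.5)/4-.5+245,(y+.5)/4-.5+115)
q=[(67,283),(300,268),(320,540),(82,555)]
Q=np.array([ray(t,*f(*p),30) for p in q]);print(Q.round(1),[np.linalg.norm(Q[i]-Q[i-1]).round(1) for i in range(4)])
S=np.array([ray(t,*f(*p),30) for p in [(86,300),(283,287),(299,517),(100,531)]])
e=(S[0]+S[1]-S[2]-S[3])[:2];yaw=np.arctan2(e[1],e[0])
e2=(Q[0]+Q[1]-Q[2]-Q[3])[:2];yaw2=np.arctan2(e2[1],e2[0]);print('yaw deg',np.degrees([yaw,yaw2]))
for z in(54,70):print('knob',ray(t,*f(238,468),z).round(1))
for y in (yaw,):
  R=np.array([[np.cos(y),-np.sin(y)],[np.sin(y),np.cos(y)]])
  c=(Q.mean(0)[:2]+S.mean(0)[:2])/2;o=c-R@[-60,0]
  print('origin',o)
  for n,p in dict(start=(-95,-20),corner=(-35,-20),end=(-35,25),stop=(106.5,0)).items():print(n,(o+R@p).round(1))
  print('knob in jig',[(R.T@(ray(t,*f(238,468),z)[:2]-o)).round(1) for z in(60,74)])
  print('slot pix corner',R.T@(ray(t,*f(230,358),30)[:2]-o))
s=np.load("side0.npz");g=lambda x,y:((x+.5)/5-.5+200,(y+.5)/5-.5+170)
print('side knob top', ray(s,*g(534,102),74).round(1),'axis z60',ray(s,*g(533,135),60).round(1), 'corners',[ray(s,*g(*p),30).round(1) for p in[(307,160),(603,157),(633,278),(314,290)]])
E
```

```text
[[260.47345 184.10178]
 [320.00885 180.13275]
 [324.6416  249.6239 ]
 [265.1062  253.59293]] [[ 533.3 -200.1   30. ]
 [ 538.8 -321.2   30. ]
 [ 398.  -326.    30. ]
 [ 393.  -206.6   30. ]] [np.float64(140.5), np.float64(121.2), np.float64(140.9), np.float64(119.5)]
[[ 530.7 -201.8   30. ]
 [ 535.8 -320.3   30. ]
 [ 398.  -326.    30. ]
 [ 393.4 -206.7   30. ]] [np.float64(137.3), np.float64(118.6), np.float64(137.9), np.float64(119.4)]
yaw deg [2.22192292 2.17957732]
knob [ 434.1 -284.3   54. ]
knob [ 433.5 -283.3   70. ]
origin [ 525.06262407 -261.3055829 ]
start [ 430.9 -285. ]
corner [ 490.9 -282.6]
end [ 489.1 -237.7]
stop [ 631.5 -257.2]
knob in jig [array([-92. , -19.1]), array([-92.5, -18.2])]
slot pix corner [-35.24822803 -20.74908976]
side knob top [ 433.3 -285.5   74. ] axis z60 [ 433.7 -280.9   60. ] corners [array([ 536.2, -320. ,   30. ]), array([ 397.4, -320.6,   30. ]), array([ 396.5, -202.9,   30. ]), array([ 529.2, -195.2,   30. ])]
```

Everything agrees:
- **Plate:** 138 x 119 mm measured against 136 x 116 mm given.
- **Knob:** about (433.5, −284), so the jaw joint is at about 2.5 mm.
- **Jig:** yaw 2.2°.
- **Slot corner:** (491, −282.6).

I'll close the fingers, turn the tool to line up with the jig, then move to a point behind the knob.

>>> servo_tool --rows '[{"fingers":0,"turn":7},{"fingers":0,"turn":7},{"fingers":0,"turn":7},{"fingers":0,"turn":0.8},{"fingers":0}]'

```text
invalid input at $.rows[0]: expected keys fingers, x, y, z, turn
```

>>> servo_tool --rows '[{"fingers":0,"x":-1.5,"y":2.5},{"fingers":0,"x":-1.5,"y":3.1},{"fingers":0,"x":-1.5,"y":3.1},{"fingers":0,"x":-1.5,"y":3.1},{"fingers":0,"x":-1.5,"y":3.1},{"fingers":0,"x":-1.5,"y":3.1},{"fingers":0,"x":-1.5,"y":3.1},{"fingers":0,"x":-1.5,"y":3.1},{"fingers":0,"x":-1.5,"y":3.1},{"fingers":0}]'

```text
invalid input at $.rows[0]: expected keys fingers, x, y, z, turn
```

```bash
cat >> h.py <<'E'
o=np.array([525.06,-261.3]);a=np.radians(2.2);R=np.array([[np.cos(a),-np.sin(a)],[np.sin(a),np.cos(a)]])
def st(arm):
    s=arm.read_state();q=s['ee_rot'];p=s['position']
    from scipy.spatial.transform import Rotation as Ro
    M=Ro.from_quat(q).as_matrix()
    print('t',s['clock'],'pos',p.round(1),'in jig',(R.T@(p[:2]-o)).round(1),'xaxis in jig deg',np.degrees(np.arctan2(M[1,0],M[0,0])-a).round(2),'tilt',M[:,2].round(3),'F jig',(R.T@s['contact_force'][:2]).round(2),s['contact_force'][2].round(2),'w',s['gripper_width'])
E
python3 -c "
from bench import arm;from h import *;st(arm)"
```

```text
t 0.1 pos [ 254.  -570.5  230.3] in jig [-282.8 -298.6] xaxis in jig deg -158.21 tilt [-0.001  0.002 -1.   ] F jig [ 0.5  -0.15] 0.1 w 85.38538777450901
```

All keys are required in every row.

>>> servo_tool --rows '[{"fingers":0,"x":0,"y":0,"z":0,"turn":7},{"fingers":0,"x":0,"y":0,"z":0,"turn":7},{"fingers":0,"x":0,"y":0,"z":0,"turn":7},{"fingers":0,"x":0,"y":0,"z":0,"turn":0.8},{"fingers":0,"x":0,"y":0,"z":0,"turn":0}]'

```text
clock: 0.52
position: [254.1, -570.8, 230.8]
ee_rot: [-0.02, 1.0, 0.0, -0.0]
contact_force: [0.4, -0.1, 0.2]
gripper_width: 25.1
```

```bash
python3 -c "
from bench import arm;from h import *;st(arm)"
```

```text
t 0.5167 pos [ 254.1 -570.8  230.8] in jig [-282.7 -298.8] xaxis in jig deg -179.87 tilt [-0.     0.001 -1.   ] F jig [ 0.39 -0.16] 0.18 w 25.093586964657057
```

>>> servo_tool --rows '[{"fingers":0,"x":-1.4,"y":2.5,"z":0,"turn":0},{"fingers":0,"x":-1.6,"y":3.1,"z":0,"turn":0},{"fingers":0,"x":-1.6,"y":3.1,"z":0,"turn":0},{"fingers":0,"x":-1.6,"y":3.1,"z":0,"turn":0},{"fingers":0,"x":-1.6,"y":3.1,"z":0,"turn":0},{"fingers":0,"x":-1.6,"y":3.1,"z":0,"turn":0},{"fingers":0,"x":-1.6,"y":3.1,"z":0,"turn":0},{"fingers":0,"x":-1.6,"y":3.1,"z":0,"turn":0},{"fingers":0,"x":-2.0,"y":3.7,"z":0,"turn":0},{"fingers":0,"x":0,"y":0,"z":0,"turn":0}]'

```text
clock: 1.35
position: [391.5, -282.4, 231.6]
ee_rot: [-0.024, 1.0, 0.0, 0.001]
contact_force: [-1.0, -0.1, 0.4]
gripper_width: 0.1
```

```bash
python3 -c "
from bench import arm;from h import *;st(arm)"
```

```text
t 1.35 pos [ 391.5 -282.4  231.6] in jig [-134.3  -15.9] xaxis in jig deg -179.44 tilt [ 0.002  0.001 -1.   ] F jig [-1.04 -0.1 ] 0.44 w 0.10127512898268373
```

>>> servo_tool --rows '[{"fingers":0,"x":0.6,"y":-0.4,"z":2,"turn":0},{"fingers":0,"x":0,"y":0,"z":3,"turn":0},{"fingers":0,"x":0,"y":0,"z":3,"turn":0},{"fingers":0,"x":0,"y":0,"z":3,"turn":0},{"fingers":0,"x":0,"y":0,"z":3,"turn":0},{"fingers":0,"x":0,"y":0,"z":2,"turn":0},{"fingers":0,"x":0,"y":0,"z":1,"turn":0},{"fingers":0,"x":0,"y":0,"z":0,"turn":0},{"fingers":0,"x":0,"y":0,"z":0,"turn":0}]'

```text
clock: 2.1
position: [383.2, -291.3, 61.1]
ee_rot: [-0.02, 1.0, 0.0, -0.001]
contact_force: [0.5, 0.3, 0.7]
gripper_width: -0.1
```

```bash
python3 -c "
from bench import arm;from h import *;st(arm)
for n in('top','side'):
    im,d=arm.get_image(n);c=im[115:265,245:400] if n=='top' else im[130:260,200:380]
    cv2.imwrite(f'pics/{n}1.png',cv2.resize(c[:,:,::-1],None,fx=4,fy=4))"
```

```text
t 2.1 pos [ 383.2 -291.3   61.1] in jig [-142.9  -24.6] xaxis in jig deg -179.91 tilt [-0.001  0.    -1.   ] F jig [0.52 0.24] 0.68 w -0.06930746718724894
```

View pics/side1.png

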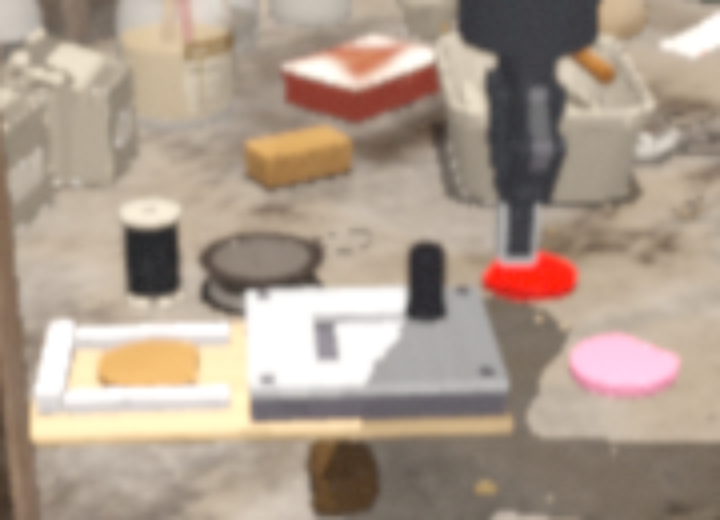

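View pics/top1.png

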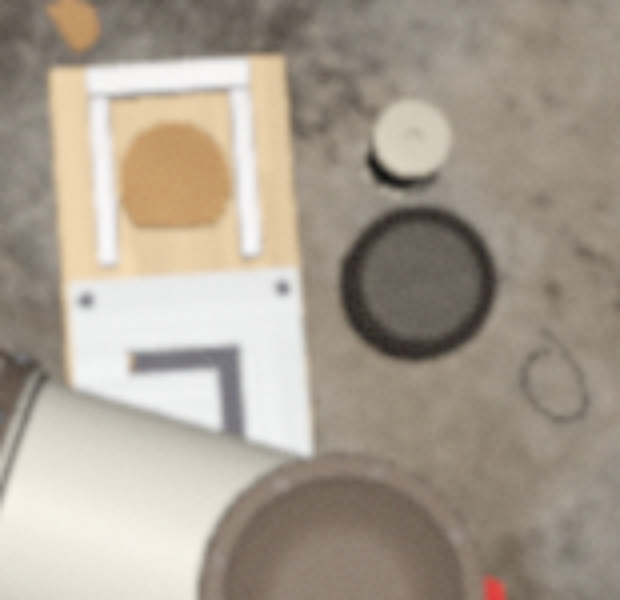

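Side view: the fingers stand about 30 mm behind the knob (knob at (427,280), fingertips at (518,260)) and clear of the plate. I'll correct y, go down to z≈46 and approach.

>>> servo_tool --rows '[{"fingers":0,"x":0,"y":0.4,"z":1.0,"turn":0},{"fingers":0,"x":-0.5,"y":0,"z":0.5,"turn":0},{"fingers":0,"x":-0.5,"y":0,"z":0,"turn":0},{"fingers":0,"x":-0.5,"y":0,"z":0,"turn":0},{"fingers":0,"x":-0.5,"y":0,"z":0,"turn":0},{"fingers":0,"x":-0.5,"y":0,"z":0,"turn":0},{"fingers":0,"x":-0.5,"y":0,"z":0,"turn":0},{"fingers":0,"x":0,"y":0,"z":0,"turn":0},{"fingers":0,"x":0,"y":0,"z":0,"turn":0}]'

```text
clock: 2.95
position: [413.6, -286.0, 46.3]
ee_rot: [-0.019, 1.0, -0.0, 0.0]
contact_force: [-0.2, 0.6, 0.2]
gripper_width: 0.3
```

```bash
python3 -c "
from bench import arm;from h import *;st(arm)"
```

```text
t 2.95 pos [ 413.6 -286.    46.3] in jig [-112.4  -20.4] xaxis in jig deg -180.0 tilt [ 0. -0. -1.] F jig [-0.18  0.6 ] 0.21 w 0.3015485588879812
```

>>> servo_tool --rows '[{"fingers":0,"x":-0.4,"y":0,"z":0,"turn":0},{"fingers":0,"x":-0.5,"y":0,"z":0,"turn":0},{"fingers":0,"x":-0.5,"y":0,"z":0,"turn":0},{"fingers":0,"x":-0.5,"y":0,"z":0,"turn":0},{"fingers":0,"x":-0.5,"y":0,"z":0,"turn":0},{"fingers":0,"x":-0.5,"y":0,"z":0,"turn":0},{"fingers":0,"x":-0.5,"y":0,"z":0,"turn":0},{"fingers":0,"x":-0.5,"y":0,"z":0,"turn":0},{"fingers":0,"x":-0.4,"y":0,"z":0,"turn":0},{"fingers":0,"x":-0.2,"y":0,"z":0,"turn":0}]'

```text
clock: 3.78
position: [458.9, -284.2, 46.2]
ee_rot: [-0.019, 1.0, -0.0, 0.0]
contact_force: [-1.7, 1.3, 0.1]
gripper_width: -0.2
```

```bash
python3 -c "
from bench import arm;from h import *;st(arm)
for n in('top','side'):
    im,d=arm.get_image(n);c=im[115:265,245:400] if n=='top' else im[130:260,200:380]
    cv2.imwrite(f'pics/{n}2.png',cv2.resize(c[:,:,::-1],None,fx=4,fy=4))"
```

```text
t 3.7833 pos [ 458.9 -284.2   46.2] in jig [-67.  -20.3] xaxis in jig deg -179.99 tilt [ 0. -0. -1.] F jig [-1.64  1.4 ] 0.13 w -0.21706561595762203
```

View pics/side2.png

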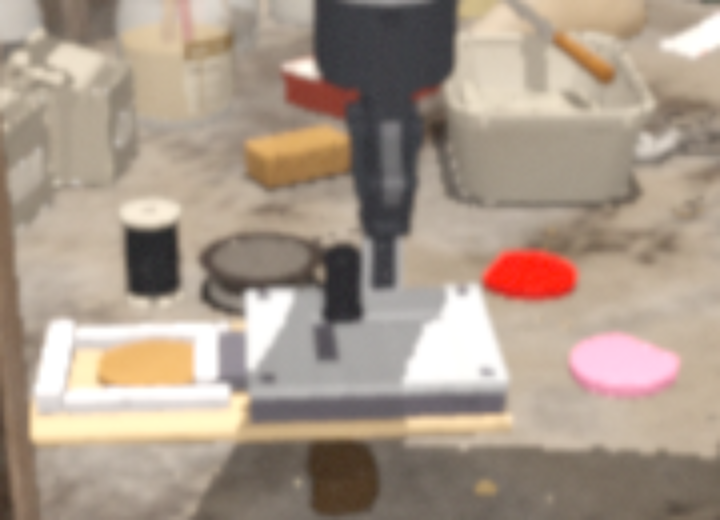

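The knob has moved to (342,283), and the jaw has come out at (230,360) and reached the lift. About 10 mm is left, in small steps.

>>> servo_tool --rows '[{"fingers":0,"x":-0.2,"y":0,"z":0,"turn":0},{"fingers":0,"x":-0.2,"y":0,"z":0,"turn":0},{"fingers":0,"x":-0.2,"y":0,"z":0,"turn":0},{"fingers":0,"x":-0.1,"y":0,"z":0,"turn":0},{"fingers":0,"x":0,"y":0,"z":0,"turn":0}]'

```text
clock: 4.3
position: [465.4, -284.1, 46.3]
ee_rot: [-0.019, 1.0, -0.0, 0.0]
contact_force: [-1.5, -0.9, -0.4]
gripper_width: 0.0
```

>>> servo_tool --rows '[{"fingers":0,"x":-0.1,"y":0,"z":0,"turn":0},{"fingers":0,"x":0,"y":0,"z":0,"turn":0}]'

```text
clock: 4.47
position: [466.3, -284.0, 46.3]
ee_rot: [-0.019, 1.0, -0.0, 0.0]
contact_force: [-2.2, -0.2, -1.0]
gripper_width: 0.3
```

>>> servo_tool --rows '[{"fingers":0,"x":-0.1,"y":0,"z":0,"turn":0},{"fingers":0,"x":0,"y":0,"z":0,"turn":0}]'

```text
clock: 4.63
position: [467.3, -284.0, 46.3]
ee_rot: [-0.019, 1.0, -0.0, 0.0]
contact_force: [-1.9, -0.3, -0.5]
gripper_width: -0.6
```

```bash
python3 -c "
from bench import arm;from h import *;st(arm)"
```

```text
t 4.6333 pos [ 467.3 -284.    46.3] in jig [-58.6 -20.4] xaxis in jig deg -180.01 tilt [ 0. -0. -1.] F jig [-1.93 -0.24] -0.53 w -0.5955104455699418
```

Forces stay at about 2 N, so the knob is still sliding. I'll continue in 1 mm steps until the corner stops it.

>>> servo_tool --rows '[{"fingers":0,"x":-0.1,"y":0,"z":0,"turn":0},{"fingers":0,"x":0,"y":0,"z":0,"turn":0}]'

```text
clock: 4.8
position: [468.3, -283.9, 46.3]
ee_rot: [-0.019, 1.0, -0.0, 0.0]
contact_force: [-1.8, -0.4, 0.1]
gripper_width: 0.2
```

>>> servo_tool --rows '[{"fingers":0,"x":-0.1,"y":0,"z":0,"turn":0},{"fingers":0,"x":0,"y":0,"z":0,"turn":0}]'

```text
clock: 4.97
position: [469.3, -283.9, 46.3]
ee_rot: [-0.019, 1.0, -0.0, 0.0]
contact_force: [-2.4, -0.8, -0.3]
gripper_width: 0.0
```

>>> servo_tool --rows '[{"fingers":0,"x":-0.05,"y":0,"z":0,"turn":0},{"fingers":0,"x":0,"y":0,"z":0,"turn":0}]'

```text
clock: 5.13
position: [469.7, -283.9, 46.3]
ee_rot: [-0.019, 1.0, -0.0, 0.0]
contact_force: [-1.7, -1.3, -0.7]
gripper_width: 0.1
```

```bash
python3 -c "
from bench import arm;from h import *;st(arm)
for n in('top','side'):
    im,d=arm.get_image(n);c=im[115:265,245:400] if n=='top' else im[130:260,200:380]
    cv2.imwrite(f'pics/{n}3.png',cv2.resize(c[:,:,::-1],None,fx=4,fy=4))"
```

```text
t 5.1333 pos [ 469.7 -283.9   46.3] in jig [-56.2 -20.4] xaxis in jig deg -180.0 tilt [ 0. -0. -1.] F jig [-1.74 -1.19] -0.72 w 0.0712019154465252
```

View pics/side3.png

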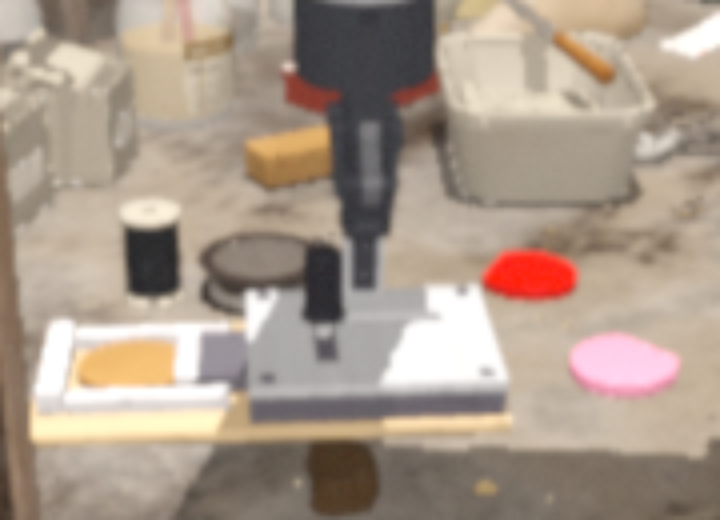

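The lift is nearly at the stop and the knob is nearly at the corner, with no hard stop felt yet. I'll keep going.

>>> servo_tool --rows '[{"fingers":0,"x":-0.1,"y":0,"z":0,"turn":0},{"fingers":0,"x":0,"y":0,"z":0,"turn":0}]'

```text
clock: 5.4
position: [470.8, -283.8, 46.3]
ee_rot: [-0.019, 1.0, -0.0, 0.0]
contact_force: [-2.2, -0.5, -1.3]
gripper_width: -0.3
```

>>> servo_tool --rows '[{"fingers":0,"x":-0.1,"y":0,"z":0,"turn":0},{"fingers":0,"x":0,"y":0,"z":0,"turn":0}]'

```text
clock: 5.57
position: [471.7, -283.8, 46.3]
ee_rot: [-0.019, 1.0, 0.0, -0.0]
contact_force: [-2.6, -0.8, 0.3]
gripper_width: 0.0
```

```bash
python3 -c "
from bench import arm;from h import *;st(arm)"
```

```text
t 5.5667 pos [ 471.7 -283.8   46.3] in jig [-54.2 -20.4] xaxis in jig deg -180.0 tilt [-0.  0. -1.] F jig [-2.65 -0.72] 0.28 w 0.04711504316610608
```

>>> servo_tool --rows '[{"fingers":0,"x":-0.1,"y":0,"z":0,"turn":0},{"fingers":0,"x":0,"y":0,"z":0,"turn":0}]'

```text
clock: 5.73
position: [471.8, -283.7, 46.3]
ee_rot: [-0.019, 1.0, 0.0, -0.001]
contact_force: [-4.5, -1.0, 0.8]
gripper_width: -0.1
```

>>> servo_tool --rows '[{"fingers":0,"x":-0.1,"y":0,"z":0,"turn":0},{"fingers":0,"x":0,"y":0,"z":0,"turn":0}]'

```text
clock: 5.9
position: [471.9, -283.7, 46.2]
ee_rot: [-0.019, 1.0, 0.0, -0.002]
contact_force: [-6.8, -1.8, 2.9]
gripper_width: -0.0
```

```bash
python3 -c "
from bench import arm;from h import *;st(arm)"
```

```text
t 5.9 pos [ 471.9 -283.7   46.2] in jig [-53.9 -20.4] xaxis in jig deg -180.03 tilt [-0.004  0.001 -1.   ] F jig [-6.84 -1.53] 2.93 w -0.04313776100310199
```

The force jumped to 7 N with no more motion, so the knob is at the corner. Now I back off, go round to its right side and look.

>>> servo_tool --rows '[{"fingers":0,"x":0.8,"y":0,"z":0,"turn":0},{"fingers":0,"x":1.4,"y":0,"z":0,"turn":0},{"fingers":0,"x":0,"y":-1.3,"z":0,"turn":0},{"fingers":0,"x":0,"y":-1.3,"z":0,"turn":0},{"fingers":0,"x":0,"y":-1.3,"z":0,"turn":0},{"fingers":0,"x":-1.4,"y":0,"z":0,"turn":0},{"fingers":0,"x":-1.4,"y":0,"z":0,"turn":0},{"fingers":0,"x":-1.1,"y":0,"z":0,"turn":0},{"fingers":0,"x":0,"y":0,"z":0,"turn":0},{"fingers":0,"x":0,"y":0,"z":0,"turn":0}]'

```text
clock: 6.73
position: [492.7, -322.3, 46.0]
ee_rot: [-0.019, 1.0, 0.0, 0.0]
contact_force: [-0.6, 0.3, 0.8]
gripper_width: -0.2
```

```bash
python3 -c "
from bench import arm;from h import *;st(arm)
for n in('top','side'):
    im,d=arm.get_image(n);c=im[115:265,245:400] if n=='top' else im[130:260,200:380]
    cv2.imwrite(f'pics/{n}4.png',cv2.resize(c[:,:,::-1],None,fx=4,fy=4))"
```

```text
t 6.7333 pos [ 492.7 -322.3   46. ] in jig [-34.7 -59.7] xaxis in jig deg -180.0 tilt [ 0.  0. -1.] F jig [-0.58  0.32] 0.79 w -0.1905733186859765
```

View pics/side4.png

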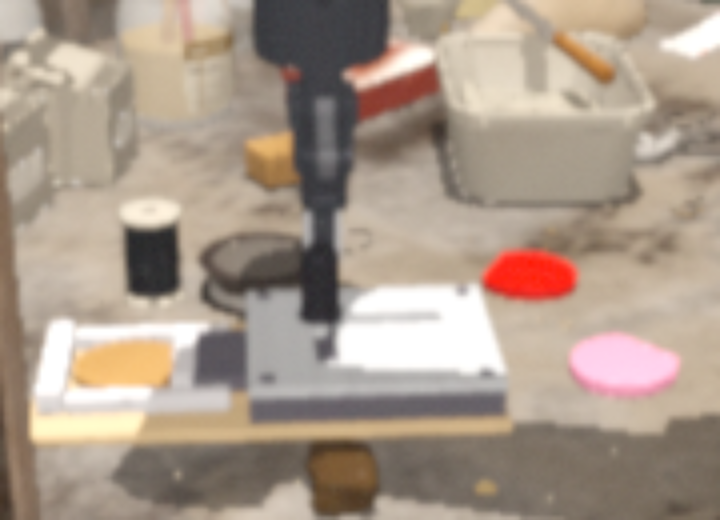

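View pics/top4.png

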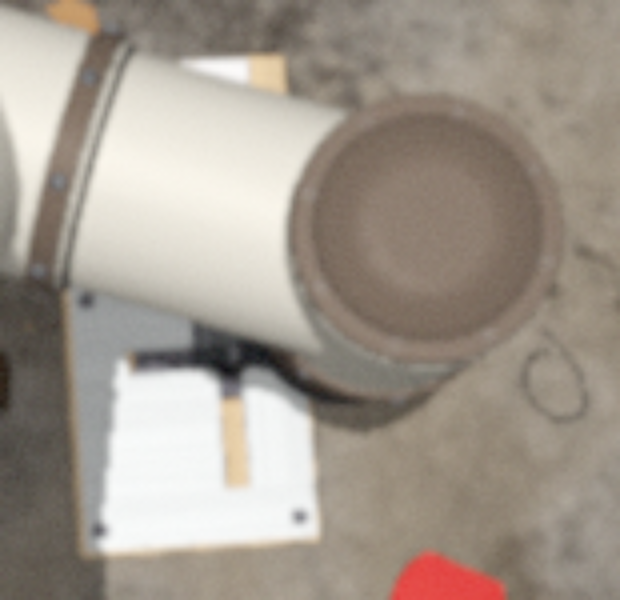

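Both views show the fingers in line with the knob on its right side; the knob is at the corner and the lift is against the jaw and stop. Pushing left now.

>>> servo_tool --rows '[{"fingers":0,"x":0,"y":0.4,"z":0,"turn":0},{"fingers":0,"x":0,"y":0.5,"z":0,"turn":0},{"fingers":0,"x":0,"y":0.5,"z":0,"turn":0},{"fingers":0,"x":0,"y":0.5,"z":0,"turn":0},{"fingers":0,"x":0,"y":0.5,"z":0,"turn":0},{"fingers":0,"x":0,"y":0,"z":0,"turn":0}]'

```text
clock: 7.33
position: [490.9, -297.0, 46.4]
ee_rot: [-0.02, 1.0, 0.0, -0.0]
contact_force: [-0.4, -0.7, -0.3]
gripper_width: -0.1
```

>>> servo_tool --rows '[{"fingers":0,"x":0,"y":0.5,"z":0,"turn":0},{"fingers":0,"x":0,"y":0.5,"z":0,"turn":0},{"fingers":0,"x":0,"y":0.5,"z":0,"turn":0},{"fingers":0,"x":0,"y":0.4,"z":0,"turn":0},{"fingers":0,"x":0,"y":0.3,"z":0,"turn":0},{"fingers":0,"x":0,"y":0,"z":0,"turn":0}]'

```text
clock: 7.83
position: [490.4, -275.2, 46.3]
ee_rot: [-0.019, 1.0, 0.0, 0.0]
contact_force: [-0.2, 0.3, 0.6]
gripper_width: -0.2
```

```bash
python3 -c "
from bench import arm;from h import *;st(arm)
for n in('top','side'):
    im,d=arm.get_image(n);c=im[115:265,245:400] if n=='top' else im[130:260,200:380]
    cv2.imwrite(f'pics/{n}5.png',cv2.resize(c[:,:,::-1],None,fx=4,fy=4))"
```

```text
t 7.8333 pos [ 490.4 -275.2   46.3] in jig [-35.2 -12.5] xaxis in jig deg -179.98 tilt [ 0.  0. -1.] F jig [-0.17  0.34] 0.62 w -0.15142262491014177
```

View pics/side5.png

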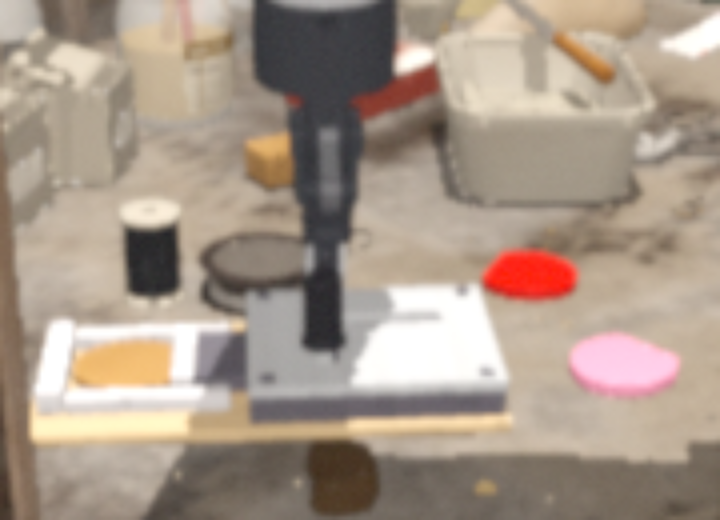

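View pics/top5.png

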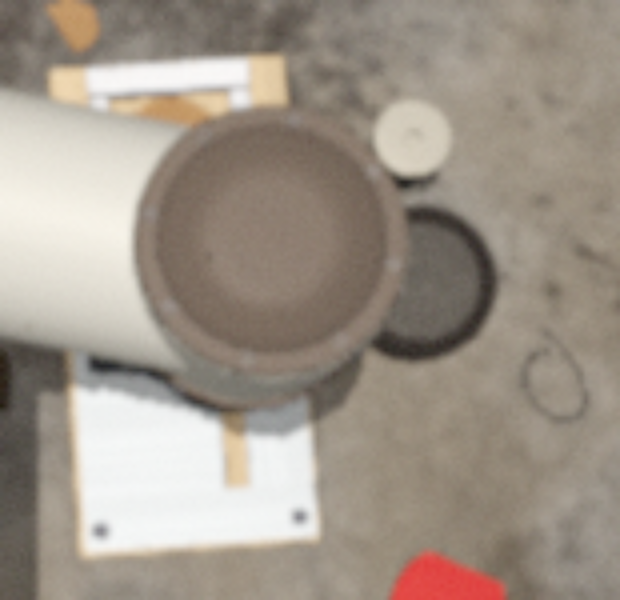

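The knob has moved along the short leg (its foot went from row 320 to 347 in the side view), about 14 mm from the end.

>>> servo_tool --rows '[{"fingers":0,"x":0,"y":0.3,"z":0,"turn":0},{"fingers":0,"x":0,"y":0.3,"z":0,"turn":0},{"fingers":0,"x":0,"y":0.2,"z":0,"turn":0},{"fingers":0,"x":0,"y":0.2,"z":0,"turn":0},{"fingers":0,"x":0,"y":0,"z":0,"turn":0}]'

```text
clock: 8.35
position: [490.3, -265.7, 46.4]
ee_rot: [-0.019, 1.0, 0.0, 0.0]
contact_force: [1.1, -1.1, -0.3]
gripper_width: -0.1
```

>>> servo_tool --rows '[{"fingers":0,"x":0,"y":0.15,"z":0,"turn":0},{"fingers":0,"x":0,"y":0,"z":0,"turn":0}]'

```text
clock: 8.52
position: [490.2, -264.4, 46.4]
ee_rot: [-0.019, 1.0, -0.0, 0.0]
contact_force: [0.9, -1.3, -0.2]
gripper_width: -0.2
```

>>> servo_tool --rows '[{"fingers":0,"x":0,"y":0.15,"z":0,"turn":0},{"fingers":0,"x":0,"y":0,"z":0,"turn":0}]'

```text
clock: 8.68
position: [490.1, -262.9, 46.4]
ee_rot: [-0.019, 1.0, -0.0, 0.0]
contact_force: [1.3, -1.4, 0.5]
gripper_width: 0.2
```

>>> servo_tool --rows '[{"fingers":0,"x":0,"y":0.1,"z":0,"turn":0},{"fingers":0,"x":0,"y":0,"z":0,"turn":0}]'

```text
clock: 8.85
position: [490.0, -262.0, 46.4]
ee_rot: [-0.019, 1.0, -0.0, 0.0]
contact_force: [1.1, -1.5, -0.9]
gripper_width: -0.3
```

```bash
python3 -c "
from bench import arm;from h import *;st(arm)"
```

```text
t 8.85 pos [ 490.  -262.    46.4] in jig [-35.    0.7] xaxis in jig deg -180.0 tilt [ 0. -0. -1.] F jig [ 1.09 -1.59] -0.86 w -0.3257924737431741
```

Still sliding. I'll continue until the force rises.

>>> servo_tool --rows '[{"fingers":0,"x":0,"y":0.1,"z":0,"turn":0},{"fingers":0,"x":0,"y":0.1,"z":0,"turn":0},{"fingers":0,"x":0,"y":0,"z":0,"turn":0}]'

```text
clock: 9.1
position: [490.0, -261.0, 46.4]
ee_rot: [-0.019, 1.0, -0.001, 0.0]
contact_force: [1.1, -6.0, -1.2]
gripper_width: 0.2
```

>>> servo_tool --rows '[{"fingers":0,"x":0,"y":0.1,"z":0,"turn":0},{"fingers":0,"x":0,"y":0,"z":0,"turn":0}]'

```text
clock: 9.27
position: [490.1, -260.8, 46.5]
ee_rot: [-0.019, 1.0, -0.001, 0.0]
contact_force: [1.0, -10.7, -2.7]
gripper_width: 0.1
```

>>> servo_tool --rows '[{"fingers":0,"x":0,"y":0.1,"z":0,"turn":0},{"fingers":0,"x":0,"y":0,"z":0,"turn":0}]'

```text
clock: 9.43
position: [490.1, -260.5, 46.5]
ee_rot: [-0.019, 1.0, -0.002, 0.001]
contact_force: [1.3, -13.7, -3.1]
gripper_width: -0.2
```

>>> servo_tool --rows '[{"fingers":0,"x":0,"y":0.1,"z":0,"turn":0},{"fingers":0,"x":0,"y":0,"z":0,"turn":0}]'

```text
clock: 9.6
position: [490.1, -260.3, 46.6]
ee_rot: [-0.019, 1.0, -0.002, 0.001]
contact_force: [1.1, -17.5, -5.6]
gripper_width: 0.3
```

```bash
python3 -c "
from bench import arm;from h import *;st(arm)
for n in('top','side'):
    im,d=arm.get_image(n);c=im[115:265,245:400] if n=='top' else im[130:260,200:380]
    cv2.imwrite(f'pics/{n}6.png',cv2.resize(c[:,:,::-1],None,fx=4,fy=4))"
```

```text
t 9.6 pos [ 490.1 -260.3   46.6] in jig [-34.9   2.3] xaxis in jig deg -179.98 tilt [ 0.001 -0.004 -1.   ] F jig [  0.47 -17.53] -5.55 w 0.30982417132295137
```

View pics/side6.png

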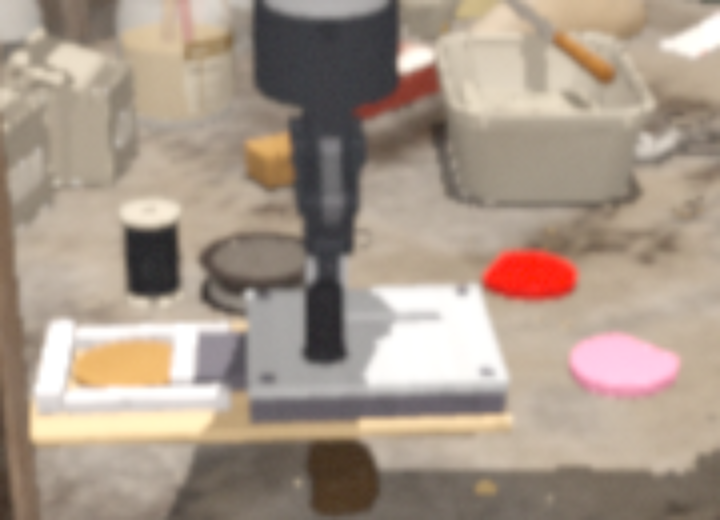

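There is a hard stop (17 N) and the knob covers the slot's end. I'll back straight off, go up and clear of the view, then check.

>>> servo_tool --rows '[{"fingers":0,"x":0,"y":-0.5,"z":0,"turn":0},{"fingers":0,"x":0,"y":-1.0,"z":0,"turn":0},{"fingers":0,"x":0,"y":-1.5,"z":0,"turn":0},{"fingers":0,"x":0,"y":0,"z":-2,"turn":0},{"fingers":0,"x":0,"y":0,"z":-3,"turn":0},{"fingers":0,"x":0,"y":0,"z":-3,"turn":0},{"fingers":0,"x":1.5,"y":-1,"z":-3,"turn":0},{"fingers":0,"x":2.5,"y":-3,"z":-2,"turn":0},{"fingers":0,"x":2.5,"y":-3,"z":-1,"turn":0},{"fingers":0,"x":2.5,"y":-3,"z":0,"turn":0}]'

```text
clock: 10.53
position: [406.2, -390.0, 188.7]
ee_rot: [-0.02, 1.0, -0.001, 0.002]
contact_force: [1.3, -0.1, 0.6]
gripper_width: 0.1
```

>>> servo_tool --rows '[{"fingers":0,"x":2,"y":-3,"z":0,"turn":0},{"fingers":0,"x":2,"y":-3,"z":0,"turn":0},{"fingers":0,"x":1,"y":-3,"z":0,"turn":0},{"fingers":0,"x":1,"y":-2,"z":0,"turn":0},{"fingers":0,"x":0,"y":0,"z":0,"turn":0},{"fingers":0,"x":0,"y":0,"z":0,"turn":0}]'

```text
clock: 11.03
position: [349.0, -501.3, 184.5]
ee_rot: [-0.018, 1.0, 0.001, -0.001]
contact_force: [-1.0, 0.8, -1.1]
gripper_width: -0.1
```

```bash
python3 -c "
from bench import arm;from h import *;st(arm)
for n in('top','side'):
    im,d=arm.get_image(n);c=im[115:265,245:400] if n=='top' else im[130:260,200:380]
    np.save(n+'7.npy',im)
    cv2.imwrite(f'pics/{n}7.png',cv2.resize(c[:,:,::-1],None,fx=4,fy=4,interpolation=cv2.INTER_CUBIC))"
```

```text
t 11.0333 pos [ 349.  -501.3  184.5] in jig [-185.1 -233.1] xaxis in jig deg -180.14 tilt [-0.001  0.002 -1.   ] F jig [-0.95  0.84] -1.12 w -0.14993195539649223
```

View pics/top7.png

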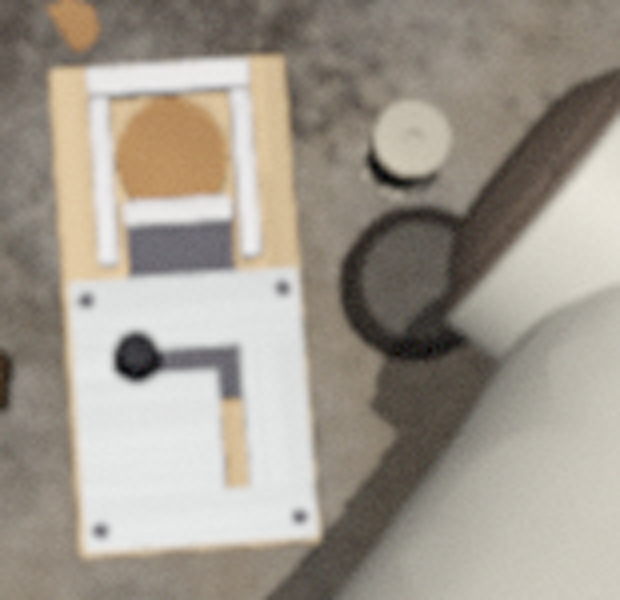

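View pics/side7.png

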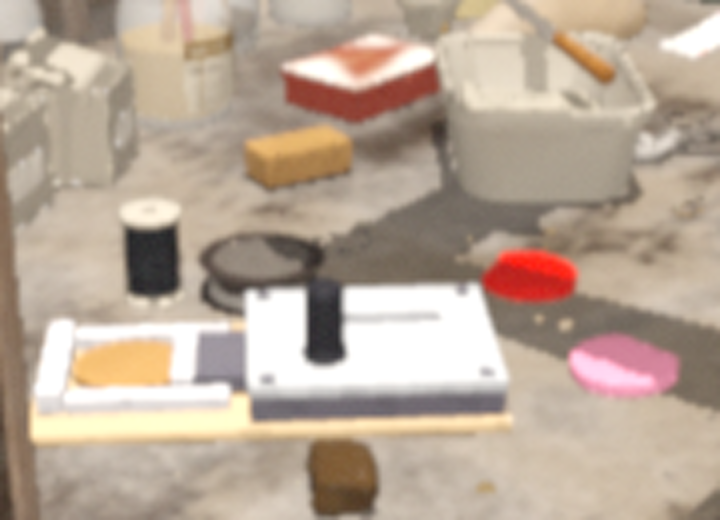

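The knob sits at the slot's closed end (137,356), the lift's front edge touches the stop (row 95), and the bystanders look unmoved. One numeric check, then I hand in.

```bash
python3 -c "
from bench import arm;from h import *
t=np.load('top0.npz');f=lambda x,y:((x+.5)/4-.5+245,(y+.5)/4-.5+115)
J=lambda p,z:R.T@(ray(t,*f(*p),z)[:2]-o)
print('knob now',J((137,356),70),'start',J((238,468),70),'lift front/back',J((172,95),16),J((178,200),22))
print(arm.read_state()['clock']);print(arm.job_done())"
```

```text
knob now [-35.4493996   26.55332108] start [-92.336423   -18.50343669] lift front/back [105.2166589   -0.65915215] [ 4.86260634e+01 -4.41630153e-03]
11.1333
the job is handed in; nothing more can be done
None
```

I pushed the knob along the long leg to the corner with the shut fingertips. Then I went round to its right side and pushed it left to the closed end of the short leg. I handed the job in at 11.1 s; it reports no verdict.

Last checks, from the final pictures and force readings:
- **Knob:** it measures at x −35.4, y 26.6 mm in the jig, against a slot end of −35, 25. That is about 57 mm along the jig and 45 mm sideways from where it started.
- **Joint jaw:** I did not read this directly. The knob's position puts it at about 59.5 mm, above the 55 mm limit, and I felt a firm stop at the corner at about 7 N.
- **Heel lift:** its front edge measures at x about 105 mm, against the stop face at 106.5 mm. It looks flat, with the jaw against it.
- **Forces:** the highest reading at the end of a move was about 18 N, against the end of the short leg; sliding took about 2 N.
- **Bystanders:** the wax, tin and spool look unmoved in the pictures.

None of the checks failed. The knob measured 1.5 mm past the nominal slot end in y, which is within the 2 mm calibration error and the slot's play.

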